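Clip the biscuit box lid shut

ROBOT

A 6-joint arm with a two-finger parallel gripper is mounted at the origin on the work surface. World frame = base frame: x ahead of the robot, y to its left, z up, the work surface at z = 0. Lengths are in m, angles in degrees, forces in N, time in s.
With the tool pointing down it reaches from about 0.3 to 0.75 m from the base axis. Payload 8.5 kg.
Tool frame: the origin (TCP) lies midway between the tips of the shut fingers; the grasp point (between the pads) lies 19 mm behind it; z points along the fingers, y is the line along which they close (so a half turn about z gives the same grasp; the last joint's range is limited). The gripper opens to 85 mm and grips with 20 to 120 N. Pads are 22 mm wide; open, the fingers measure 114 mm over their backs; the gripper's body (76 mm by 85 mm) begins 54 mm behind the grasp point. The pads swing forward as they close: fully open they stand 13 mm farther back than shut.
Start: joints at [61.748, 21.807, 74.336, -0, 83.858, -12.336], TCP at [0.151, 0.529, 0.231] pointing down, gripper open.
Joint ranges: [-178.18, 178.18], [-50.72, 133.34], [12.68, 142.11], [-81.47, 261.47], [9.98, 163.14], [-165.26, 165.26]. Speed limits (degrees/s): [136.94, 136.94, 180, 180, 180, 180].

INTERFACE

Orientations are given as a 3x3 rotation matrix whose columns are the frame's x, y, z axes.
In Python, from rig import env, get_image, close_job gives the robot as it stands.
- The arm moves only by the tool step_arm, never from a script. Its argument "targets" is a list of rows, each a list of 2 entries, a list of its own where there are three numbers: the shift along the tool's x, y, z as a fraction of full scale, then the turn, a rotation vector about the tool's x, y, z as a fraction of full scale. In form: [[[x, y, z], [wx, wy, wz]], ...]. A call has 1 to 10 rows; each row is the pose to reach, as a shift and turn from the pose commanded when the call began, along the tool's axes at that moment; what a row does not reach only later rows make up. Full scale, the value 1, is 0.3 m for a shift and 45 degrees for a turn. A row lasts 1/12 s, in which the tool goes at most 41.7 mm and 7.16 degrees, less where a joint would pass 70% of its speed; a pose out of reach is approached as far as the arm can. A call with a number of a shift or a turn outside -1 to 1 is refused whole. A call with a gripper value outside its range is refused whole. "jaw" is the finger opening in mm, from 0 to 85.4, set as the call begins (left out, the last holds). The fingers move at their own pace and stop on an object; "grip_force" is the grip in N (left out, the last holds). Time passes only in rows, so rows that repeat a pose let the fingers close. It gives the time, the measured TCP pose, the force, the opening and the grip force at its end, in the units of the state.
- env.observe(): the state, without advancing time (a new reading comes with each control period).
- get_image(name): name is "side" or "top" or "wrist"; returns a dict with "img" (384x512x3 uint8, red, green, blue), "z_map" (384x512 float32, m along the optical axis (not along the pixel's ray), 0 where there is no reading), "intrinsics" (3x3 intrinsics, pixels), "rvec" (rotation vector, rad) and "tvec" (3), from world to camera coordinates, as OpenCV has them. Camera axes: x right, y down, z forward; pixel columns grow to the right and rows downward; lengths in m; the calibration is good to about 2 mm. The wrist camera is an equidistant fisheye: a pixel r from the principal point sees the ray r / f radians off the axis. A picture is of the moment at which its call begins.
- close_job(): hands the job in; it is judged then, once.
The state is a dict: "time_s": time; "q": joint angles; "qvel": joint speeds; "joint_efforts": joint torques, N m; "position": TCP position; "tool_rot": TCP orientation; "ft_force": force on the tool from outside, world axes, zero at the start; "wrist_torque": the same for the moment, N m; "grip_width": finger opening in m; "gripper_force": force on a finger pad.
Only numpy, scipy, OpenCV 4.12 (cv2) and the standard library are available. Lean on these libraries where they do the work, as an engineer would, in place of code of your own. Each camera call takes 0.05 s, during which the arm holds its last target. There are 200 camera calls.

TASK

Press down the four raised rim sections of the biscuit box's lid with the fingertips, working round it in any order, until each has clicked fully shut. Nothing is to be picked up: leave the box standing where it is, not lifted, tipped or pushed along the table, leave the teapot, glass, sugar bowl and spoon undisturbed, and finish clear of everything.

Things in the scene. Friction and masses are not known exactly. Their poses are not given: they have to be found in the camera images.
- box: biscuit box, copper, 190 (own x) x 150 (own y) mm, loose, about 1.8 kg. Origin: centre of underside, z up. Grey lid laid on: sunk fixed middle panel 132 x 92 mm, top at 74 mm; four fixed 28 mm square corners, top at 80 mm; between the corners one movable rim section per side, all four starting raised: tops at 88 mm (shut: 80 mm, level with the corners), each with a 26 mm skirt outside the wall
- top_near (a point): centre of the top face of the rim section on the box's -x side (short, 28 x 90 mm, centre 81 mm from the box's centre along its -x); the point rides down with the section; axes as the box's
- clip_near (a joint): how far the rim section on the box's -x side is pressed straight down: 0 m = unclipped, 0.008 m = clipped shut. It resists with up to about 8 N over the first 4 mm, then snaps down by itself to its hard stop and stays; let go earlier, it springs back up
- top_far (a point): centre of the top face of the rim section on the box's +x side (short, 28 x 90 mm, centre 81 mm from the box's centre along its +x); the point rides down with the section; axes as the box's
- clip_far (a joint): how far the rim section on the box's +x side is pressed straight down: 0 m = unclipped, 0.008 m = clipped shut. It resists with up to about 8 N over the first 4 mm, then snaps down by itself to its hard stop and stays; let go earlier, it springs back up
- top_left (a point): centre of the top face of the rim section on the box's +y side (long, 130 x 28 mm, centre 61 mm from the box's centre along its +y); the point rides down with the section; axes as the box's
- clip_left (a joint): how far the rim section on the box's +y side is pressed straight down: 0 m = unclipped, 0.008 m = clipped shut. It resists with up to about 8 N over the first 4 mm, then snaps down by itself to its hard stop and stays; let go earlier, it springs back up
- top_right (a point): centre of the top face of the rim section on the box's -y side (long, 130 x 28 mm, centre 61 mm from the box's centre along its -y); the point rides down with the section; axes as the box's
- clip_right (a joint): how far the rim section on the box's -y side is pressed straight down: 0 m = unclipped, 0.008 m = clipped shut. It resists with up to about 8 N over the first 4 mm, then snaps down by itself to its hard stop and stays; let go earlier, it springs back up
- teapot: small steel teapot with spout and handle, about 100 mm body, 110 mm tall; stands to the box's +y side; origin centre of the underside. Bystander, leave alone
- glass: empty green tea glass, 58 mm across, 80 mm tall; stands to the box's -y side; origin centre of the underside. Bystander, leave alone
- sugar_bowl: small lidded steel sugar bowl, 72 mm across, 77 mm tall; stands to the box's -y side; origin centre of the underside. Bystander, leave alone
- spoon: steel spoon 150 mm long lying beyond the box's +x side; origin on its underside, near the middle of its length. Bystander, leave alone
Not all that is in view belongs to the job. Leave any green look-alike of the box alone.

How it is judged (in metres and radians):
At the end, for the whole second after the job is handed in: All four rim sections are pressed down at least 6.5 of their 8 mm (clicked shut), the box stands level (within 0.05 rad) and at rest within 30 mm of where it started, and the teapot, glass, sugar bowl and spoon are within 25 mm of where they were, the first three upright within 0.15 rad (value of joint each of clip_near, clip_far, clip_left, clip_right above 0.0065 m and distance of box from where it was at the start of the episode below 0.03 m and angle between box's own z axis and vertical below 0.05 rad and linear speed of box below 0.02 m/s and distance of each of teapot, glass, sugar_bowl, spoon from where it was at the start of the episode below 0.025 m and angle between each of teapot, glass, sugar_bowl's own z axis and vertical below 0.15 rad); the robot touches nothing.
It fails at once if the arm or the gripper's body, rather than the fingers, presses on the box (contact force between the arm and box above 3 N).
It fails at once if the box is lifted more than 12 mm or tipped by more than 0.15 rad (height (world z) of box above 0.012 m or angle between box's own z axis and vertical above 0.15 rad).
It fails at once if the box is pushed more than 30 mm from its place (distance of box from where it was at the start of the episode above 0.03 m).
It fails at once if a bystander (teapot, glass, sugar bowl, spoon) is moved more than 25 mm, lifted or carried (distance of any of teapot, glass, sugar_bowl, spoon from where it was at the start of the episode above 0.025 m).
It also fails if it takes over 42 s, if anything falls off the work surface, if the arm or the gripper's body presses on something with over 40 N, if the wrist force passes 120 N, or if a joint passes its speed limit or range.

## Working session

There is one attempt and no reset: what is moved stays moved. The work goes in short steps, Python scripts to look and compute and a tool call to move; the robot and the scene stay as the last step left them, time stands still between calls to the robot, and variables do not carry over. Pictures are saved under pics/ and viewed, at most 10 in all, crops included, and the job is handed in when it is done.

Besides the shell and the picture viewer there is one more tool, called after "Request:" by a JSON object that holds its "name" and its "arguments". step_arm: Moves the arm, as the interface text tells. Its arguments: {"type":"object","properties":{"targets":{"type":"array","items":{"type":"array"}},"jaw":{"type":"number"},"grip_force":{"type":"number"}},"required":["targets"]}

```bash
ls; mkdir -p pics
cat > h.py <<'E'
import numpy as np, cv2
from rig import env, get_image, close_job
def pts(d):
    K=np.array(d["intrinsics"]);R=cv2.Rodrigues(np.array(d["rvec"],float))[0];t=np.array(d["tvec"],float).ravel()
    z=d["z_map"];v,u=np.indices(z.shape)
    c=np.stack([(u-K[0,2])/K[0,0]*z,(v-K[1,2])/K[1,1]*z,z],-1)
    return (c-t)@R
E
python3 - <<'E'
from h import *
for n in("top","side"):
    d=get_image(n); cv2.imwrite(f"pics/{n}.png",d["img"][...,::-1]); np.savez(f"{n}.npz",**d)
s=env.observe();print({k:np.round(v,3).tolist() for k,v in s.items()})
E
```

```text
pics
{'time_s': 0.1, 'q': [61.747, 21.837, 74.38, 0.001, 83.857, -12.338], 'qvel': [0.003, -0.019, -0.137, -0.004, 0.022, -0.014], 'joint_efforts': [0.004, -44.922, -23.166, -0.0, 0.004, -0.0], 'position': [0.151, 0.529, 0.231], 'tool_rot': [[-0.962, 0.274, -0.001], [0.274, 0.962, -0.001], [0.0, -0.001, -1.0]], 'ft_force': [0.367, 1.35, -0.001], 'wrist_torque': [-0.071, -0.031, -0.002], 'gripper_force': 0.0, 'grip_width': 0.085}
```

View pics/top.png

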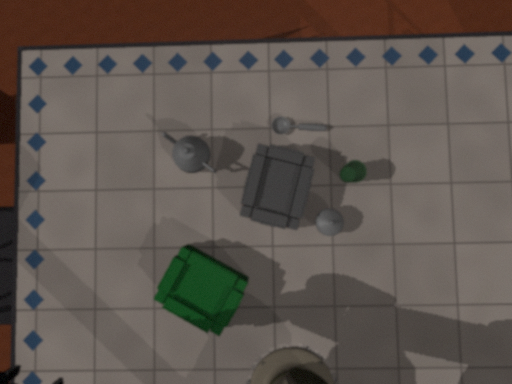

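View pics/side.png

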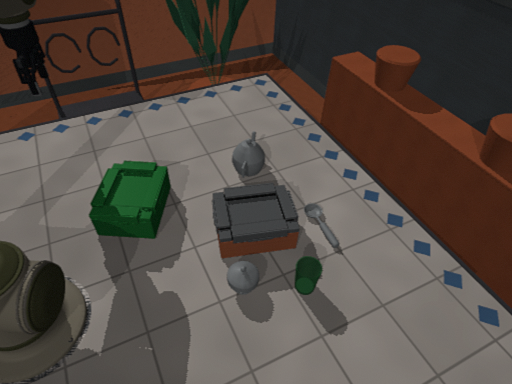

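The top picture shows the grey-lidded copper box at about (278,186), the teapot at (191,153), the glass at (352,171), the sugar bowl at (330,221) and the spoon at (300,126). Two things could be taken for the box: the grey-lidded one at top (278,186), side (256,217), and the green one at top (201,289), side (132,198). I choose the grey lid with copper walls. Next I measure it and check it in a crop.

Run:
```python
from h import *
for n in("top","side"):
    d=dict(np.load(n+".npz")); P=pts(d); z=P[...,2]
    print(n,"valid",(d["z_map"]>0).mean(), "table z", np.median(z[(abs(z)<.02)]))
    h=d["img"].astype(int); sat=h.max(-1)-h.min(-1)
    win=np.zeros(z.shape,bool)
    if n=="top": win[140:235,236:318]=1
    else: win[175:260,205:302]=1
    for lo,hi in((.066,.078),(.077,.083),(.084,.094),(.066,.094)):
        m=win&(z>lo)&(z<hi)&(sat<40)&(d["z_map"]>0)
        Q=P[m]; 
        if len(Q)<20: print(lo,len(Q));continue
        r=cv2.minAreaRect((Q[:,:2]*1000).astype(np.float32)); print(lo,hi,len(Q),np.round(r[0],1),np.round(r[1],1),round(r[2],1), "zmed",np.median(Q[:,2]).round(4))
d=dict(np.load("top.npz"));P=pts(d);z=P[...,2]
for nm,(u,v) in dict(teapot=(191,153),glass=(352,171),sugar=(330,221),spoon=(300,126)).items():
    w=P[v-22:v+22,u-25:u+25]; Q=w[(w[...,2]>.015 if nm!="spoon" else w[...,2]>.004)]
    if len(Q): print(nm,len(Q),Q.min(0).round(3),Q.max(0).round(3),Q.mean(0).round(3))
a=cv2.resize(d["img"][130:245,225:330,::-1],None,fx=5,fy=5,interpolation=cv2.INTER_CUBIC)
cv2.imwrite("pics/crop.png",a)
```

```text
top valid 0.9957987467447916 table z 0.0014515654691331656
0.066 0.078 1974 [533.8  30.3] [163.5 192.9] 75.0 zmed 0.0751
0.077 0.083 720 [538.5  29.5] [150.1 190.4] 74.7 zmed 0.0795
0.084 0.094 2289 [538.4  29.4] [158.5 198. ] 74.6 zmed 0.0894
0.066 0.094 4822 [537.3  29.5] [163.5 200.2] 74.7 zmed 0.082
side valid 0.9959462483723959 table z 0.0006498583017784058
0.066 0.078 1815 [522.8  -9.3] [209.9 205.1] 68.8 zmed 0.0742
0.077 0.083 523 [525.5  -9.6] [233.8 199. ] 73.6 zmed 0.0806
0.084 0.094 1939 [537.2  29.7] [162.2 198.7] 74.2 zmed 0.0884
0.066 0.094 4276 [525.5  -7. ] [238.5 202. ] 73.5 zmed 0.0812
teapot 1226 [0.478 0.071 0.03 ] [0.683 0.315 0.987] [0.625 0.246 0.088]
glass 354 [ 0.478 -0.195  0.015] [0.6   0.071 0.987] [ 0.573 -0.166  0.078]
sugar 641 [ 0.41  -0.14   0.034] [0.504 0.071 0.987] [ 0.447 -0.098  0.076]
spoon 525 [ 0.478 -0.107  0.004] [0.771 0.071 0.987] [ 0.701 -0.029  0.026]
```

View pics/crop.png

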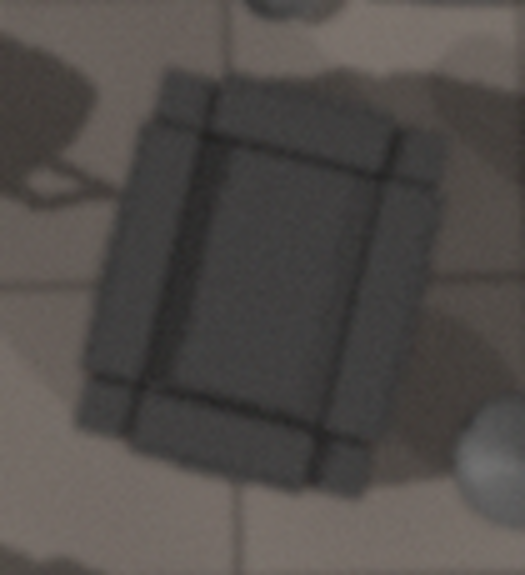

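The crop confirms the grey lid with its four raised rims and dark gaps between the sections. The box centre is about (0.538, 0.0295) and its x axis points at -15.3°, which the tool is already aligned with. I go to the left section first, fingers shut.

Request:
{"name": "step_arm", "arguments": {"targets": [[[-0.85,-0.525,0],[0,0,0]],[[-0.85,-0.525,0],[0,0,0]],[[-0.85,-0.525,0],[0,0,0]],[[-0.85,-0.525,0],[0,0,0]],[[-0.85,-0.525,0],[0,0,0]],[[-0.85,-0.525,0],[0,0,0]],[[-0.85,-0.525,0],[0,0,0]],[[-0.85,-0.525,0],[0,0,0]],[[-0.85,-0.525,0],[0,0,0]],[[-0.85,-0.525,0],[0,0,0]]], "jaw": 0}}

```text
time_s: 0.93
position: [0.3526, 0.3075, 0.2311]
tool_rot: [[-0.961, 0.275, -0.001], [0.275, 0.961, 0.0], [0.001, -0.0, -1.0]]
ft_force: [-0.5, 0.6, 0.5]
grip_width: 0.0004
gripper_force: 0.0
```

Request:
{"name": "step_arm", "arguments": {"targets": [[[-0.85,-0.525,0],[0,0,0]],[[-0.85,-0.525,0],[0,0,0]],[[-0.85,-0.525,0],[0,0,0]],[[-0.85,-0.525,0],[0,0,0]],[[-0.85,-0.525,0],[0,0,0]],[[-0.85,-0.525,0],[0,0,0]],[[-0.85,-0.525,0],[0,0,0]],[[-0.85,-0.525,0],[0,0,0]],[[-0.85,-0.525,0.2],[0,0,0]],[[-0.85,-0.525,0.3],[0,0,0]]]}}

```text
time_s: 1.77
position: [0.5559, 0.0873, 0.1483]
tool_rot: [[-0.962, 0.273, 0.005], [0.273, 0.962, 0.0], [-0.005, 0.002, -1.0]]
ft_force: [0.2, 0.1, -1.2]
grip_width: 0.0001
gripper_force: 0.0
```

Request:
{"name": "step_arm", "arguments": {"targets": [[[0,0,0],[0,0,0]],[[0,0,0.08],[0,0,0]],[[0,0,0.14],[0,0,0]],[[0,0,0.16],[0,0,0]],[[0,0,0.17],[0,0,0]],[[0,0,0.175],[0,0,0]],[[0,0,0.18],[0,0,0]],[[0,0,0.185],[0,0,0]],[[0,0,0.19],[0,0,0]],[[0,0,0.19],[0,0,0]]]}}

```text
time_s: 2.6
position: [0.5549, 0.0861, 0.0912]
tool_rot: [[-0.962, 0.274, 0.0], [0.274, 0.962, -0.0], [-0.0, 0.0, -1.0]]
ft_force: [0.3, -0.7, -0.0]
grip_width: -0.0002
gripper_force: 0.0
```

Request:
{"name": "step_arm", "arguments": {"targets": [[[0,0,0],[0,0,0]],[[0,0,0],[0,0,0]],[[0,0,0],[0,0,0]]]}}

```text
time_s: 2.85
position: [0.555, 0.0861, 0.0911]
tool_rot: [[-0.962, 0.274, 0.0], [0.274, 0.962, -0.0], [-0.0, 0.0, -1.0]]
ft_force: [0.6, -0.2, -0.7]
grip_width: 0.0
gripper_force: 0.0
```

Settled 3 mm above the section. I press on from here in small rows.

Request:
{"name": "step_arm", "arguments": {"targets": [[[0,0,0.005],[0,0,0]],[[0,0,0.01],[0,0,0]],[[0,0,0.014],[0,0,0]],[[0,0,0.018],[0,0,0]],[[0,0,0.018],[0,0,0]]]}}

```text
time_s: 3.27
position: [0.5549, 0.0861, 0.0857]
tool_rot: [[-0.962, 0.274, 0.0], [0.274, 0.962, -0.0], [-0.0, 0.0, -1.0]]
ft_force: [-0.3, 0.2, 2.5]
grip_width: -0.0002
gripper_force: 1.6
```

Request:
{"name": "step_arm", "arguments": {"targets": [[[0,0,0.004],[0,0,0]],[[0,0,0.008],[0,0,0]],[[0,0,0.011],[0,0,0]],[[0,0,0.014],[0,0,0]],[[0,0,0.014],[0,0,0]],[[0,0,0.014],[0,0,0]]]}}

```text
time_s: 3.77
position: [0.5548, 0.0861, 0.0812]
tool_rot: [[-0.962, 0.274, -0.0], [0.274, 0.962, 0.0], [0.0, -0.0, -1.0]]
ft_force: [0.0, 0.1, 0.2]
grip_width: 0.0001
gripper_force: 0.0
```

Clicked: the tip is at 81 mm and the force is zero. Next is the far section.

Request:
{"name": "step_arm", "arguments": {"targets": [[[0,0,-0.1],[0,0,0]],[[0,0,-0.13],[0,0,0]],[[-0.13,-0.1,-0.13],[0,0,0]],[[-0.267,-0.196,-0.13],[0,0,0]],[[-0.267,-0.196,-0.13],[0,0,0]],[[-0.267,-0.196,-0.06],[0,0,0]],[[-0.267,-0.196,-0.03],[0,0,0]],[[-0.267,-0.196,-0.024],[0,0,0]],[[-0.267,-0.196,-0.019],[0,0,0]],[[-0.267,-0.196,-0.019],[0,0,0]]]}}

```text
time_s: 4.6
position: [0.6153, 0.008, 0.0879]
tool_rot: [[-0.962, 0.273, -0.001], [0.273, 0.962, -0.001], [0.0, -0.001, -1.0]]
ft_force: [-4.5, -2.2, 7.1]
grip_width: -0.0004
gripper_force: 3.4
```

Request:
{"name": "step_arm", "arguments": {"targets": [[[0,0,0.004],[0,0,0]],[[0,0,0.008],[0,0,0]],[[0,0,0.012],[0,0,0]],[[0,0,0.016],[0,0,0]],[[0,0,0.019],[0,0,0]],[[0,0,0.019],[0,0,0]],[[0,0,0.019],[0,0,0]]]}}

```text
time_s: 5.18
position: [0.6158, 0.0078, 0.0813]
tool_rot: [[-0.962, 0.274, -0.0], [0.274, 0.962, 0.0], [0.0, 0.0, -1.0]]
ft_force: [1.2, -0.9, 0.3]
grip_width: 0.0001
gripper_force: 0.0
```

The far section has clicked too. Next is the right section.

Request:
{"name": "step_arm", "arguments": {"targets": [[[0,0,-0.1],[0,0,0]],[[0,0,-0.13],[0,0,0]],[[0.13,-0.1,-0.13],[0,0,0]],[[0.267,-0.2,-0.13],[0,0,0]],[[0.267,-0.2,-0.13],[0,0,0]],[[0.267,-0.2,-0.06],[0,0,0]],[[0.267,-0.2,-0.035],[0,0,0]],[[0.267,-0.2,-0.028],[0,0,0]],[[0.267,-0.2,-0.022],[0,0,0]],[[0.267,-0.2,-0.022],[0,0,0]]]}}

```text
time_s: 6.02
position: [0.5227, -0.028, 0.0882]
tool_rot: [[-0.962, 0.274, -0.0], [0.274, 0.962, -0.0], [0.0, -0.0, -1.0]]
ft_force: [0.6, 0.4, -0.8]
grip_width: 0.0
gripper_force: 0.0
```

Request:
{"name": "step_arm", "arguments": {"targets": [[[0,0,0.004],[0,0,0]],[[0,0,0.008],[0,0,0]],[[0,0,0.012],[0,0,0]],[[0,0,0.016],[0,0,0]],[[0,0,0.02],[0,0,0]],[[0,0,0.022],[0,0,0]],[[0,0,0.022],[0,0,0]],[[0,0,0.022],[0,0,0]]]}}

```text
time_s: 6.68
position: [0.5224, -0.0281, 0.0813]
tool_rot: [[-0.962, 0.274, -0.0], [0.274, 0.962, 0.0], [0.0, -0.0, -1.0]]
ft_force: [0.3, 0.1, 0.0]
grip_width: -0.0001
gripper_force: 0.0
```

Now the near section, then I retreat upward.

Request:
{"name": "step_arm", "arguments": {"targets": [[[0,0,-0.1],[0,0,0]],[[0,0,-0.13],[0,0,0]],[[0.13,0.1,-0.13],[0,0,0]],[[0.27,0.2,-0.13],[0,0,0]],[[0.27,0.2,-0.13],[0,0,0]],[[0.27,0.2,-0.06],[0,0,0]],[[0.27,0.2,-0.035],[0,0,0]],[[0.27,0.2,-0.028],[0,0,0]],[[0.27,0.2,-0.022],[0,0,0]],[[0.27,0.2,-0.022],[0,0,0]]]}}

```text
time_s: 7.52
position: [0.4612, 0.0514, 0.0882]
tool_rot: [[-0.961, 0.275, -0.0], [0.275, 0.961, 0.0], [0.0, 0.0, -1.0]]
ft_force: [0.9, 0.3, 0.2]
grip_width: -0.0
gripper_force: 0.0
```

Request:
{"name": "step_arm", "arguments": {"targets": [[[0,0,0.004],[0,0,0]],[[0,0,0.008],[0,0,0]],[[0,0,0.012],[0,0,0]],[[0,0,0.016],[0,0,0]],[[0,0,0.02],[0,0,0]],[[0,0,0.022],[0,0,0]],[[0,0,0.022],[0,0,0]],[[0,0,0.022],[0,0,0]]]}}

```text
time_s: 8.18
position: [0.4609, 0.0517, 0.0813]
tool_rot: [[-0.962, 0.274, -0.0], [0.274, 0.962, 0.0], [0.0, 0.0, -1.0]]
ft_force: [-0.4, 0.3, -0.4]
grip_width: -0.0002
gripper_force: 0.0
```

Request:
{"name": "step_arm", "arguments": {"targets": [[[0,0,-0.2],[0,0,0]],[[0,0,-0.4],[0,0,0]],[[0.2,0,-0.5],[0,0,0]],[[0.3,0.2,-0.5],[0,0,0]],[[0.3,0.4,-0.5],[0,0,0]],[[0.3,0.6,-0.5],[0,0,0]],[[0.3,0.8,-0.5],[0,0,0]],[[0.3,0.8,-0.5],[0,0,0]],[[0.3,0.8,-0.5],[0,0,0]],[[0.3,0.8,-0.5],[0,0,0]]]}}

```text
time_s: 9.02
position: [0.4402, 0.3119, 0.2313]
tool_rot: [[-0.963, 0.271, 0.001], [0.271, 0.963, 0.002], [-0.0, 0.002, -1.0]]
ft_force: [-0.5, -0.4, -1.2]
grip_width: -0.0004
gripper_force: 0.0
```

Run:
```python
from h import *
for n in("top","side"):
    d0=dict(np.load(n+".npz"));d=get_image(n);P=pts(d);P0=pts(d0)
    cv2.imwrite(f"pics/{n}2.png",d["img"][...,::-1])
    ex=np.array([.9646,-.2639]);ey=np.array([.2639,.9646])
    for nm,(a,b) in dict(near=(-81,0),far=(81,0),left=(0,61),right=(0,-61),mid=(0,0)).items():
        c=np.array([.538,.0295])+ex*a/1e3+ey*b/1e3
        r=[]
        for p in(P0,P):
            m=(np.hypot(p[...,0]-c[0],p[...,1]-c[1])<.01)&(p[...,2]>.06)&(p[...,2]<.1); r.append(np.median(p[m][:,2]).round(4) if m.sum() else None)
        print(n,nm,r)
```

```text
top near [np.float64(0.0894), np.float64(0.0812)]
top far [np.float64(0.0894), np.float64(0.0812)]
top left [np.float64(0.0894), np.float64(0.0818)]
top right [np.float64(0.0897), np.float64(0.0811)]
top mid [np.float64(0.0757), np.float64(0.0757)]
side near [np.float64(0.0883), np.float64(0.0805)]
side far [np.float64(0.0889), np.float64(0.0804)]
side left [np.float64(0.088), np.float64(0.0809)]
side right [np.float64(0.0888), np.float64(0.0804)]
side mid [np.float64(0.0743), np.float64(0.0745)]
```

View pics/side2.png

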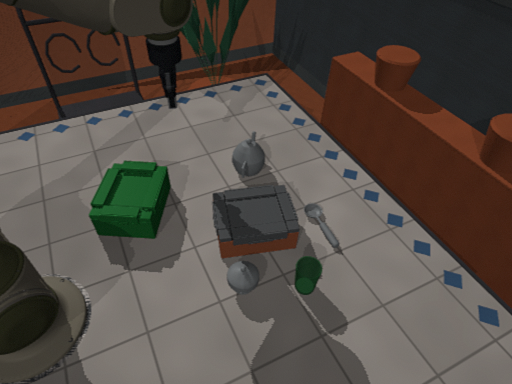

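The side picture shows all four rims level with the corners (box at (256,217)). The teapot (249,157), sugar bowl (242,276), glass (308,275) and spoon (322,225) are where they were, and the gripper is clear at (165,80). I hand in.

```bash
python3 -c "
from rig import close_job
print(close_job())"
```

```text
the job is handed in; nothing more can be done
None
```

The job is handed in: both cameras measured all four rim sections about 8 mm lower, level with the corners; the box and bystanders look unmoved in the last picture, and the arm finished clear at about 9 s. The hand-in returned no verdict.

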